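# Gauge a fork tube and fit its preload spacer

### The arm

A 7-joint arm with a two-finger parallel gripper is mounted at the origin on the work surface. World frame = base frame: x ahead of the robot, y to its left, z up, the work surface at z = 0. Lengths are in m, angles in rad, forces in N, time in s.
With the tool pointing down it reaches from about 0.4 to 0.875 m from the base axis. Payload 19.3 kg.
Tool frame: the origin (TCP) lies at the very end of the fingers, on their centre line; the grasp point (between the pads) lies 19 mm behind it; z points along the fingers, y is the line along which they close (so a half turn about z gives the same grasp; the last joint's range is limited). The gripper opens to 85 mm and grips with 20 to 120 N. Pads are 22 mm wide; open, the fingers measure 114 mm over their backs; the gripper's body (76 mm by 85 mm) begins 54 mm behind the grasp point. The pads swing forward as they close: fully open they stand 13 mm farther back than shut.
Start: joints at [-1.172, 0.521, -0.036, 1.599, 0.021, 1.021, -0.113], TCP at [0.282, 0.558, 0.231] pointing down, gripper open.
Joint ranges: [-2.91, 2.91], [-0.3, 2.13], [-1.5, 1.42], [0.17, 2.43], [-1.26, 4.41], [0.16, 1.93], [-2.52, 2.52]. Speed limits (rad/s): [1.89, 1.89, 2.39, 2.39, 3.01, 3.01, 3.01].

### API

Orientations are given as [roll, pitch, yaw] about the fixed x, y, z axes, in that order (R = Rz(yaw) Ry(pitch) Rx(roll)).
In Python, from workcell import bot gives the robot as it stands. The module is installed in compiled form; this text tells all that it offers.
- The arm moves only by the tool apply_moves, never from a script. Its arguments are lists of equal length, an entry for each row: "claw": the finger opening in m, from 0 to 0.0854; "xyz": the shift along the tool's x, y, z in m, a list of three; "twist": the turn, a rotation vector about the tool's x, y, z in rad, a list of three. A call has 1 to 20 rows; each row shifts and turns the commanded pose from where the row before left it, along the tool's axes as they then stand; what a row does not reach is not made up. A row lasts 1/10 s, in which the tool goes at most 50 mm and 8.59 degrees, less where a joint would pass 70% of its speed; a pose out of reach is approached as far as the arm can. A call with a gripper value outside its range is refused whole. The fingers move at their own pace and stop on an object; "force" is the grip in N (left out, the last holds). Time passes only in rows, so rows that do not move let the fingers close. It gives the time, the measured TCP pose, the force, the opening and the grip force at its end, in the units of the state.
- bot.observe(): the state, without advancing time (a new reading comes with each control period).
- bot.grab_frame(name): name is "side" or "top"; returns a dict with "img" (480x640x3 uint8, red, green, blue), "vfov" (degrees; the focal length in pixels is half the picture's height over the tangent of half this angle, whatever the lens; pixels are square), "cx", "cy" (the principal point, pixels), "view" (4x4, takes a point from world to camera coordinates). Camera axes: x right, y up, looking along -z (the intrinsics and any distortion apply to the point x, -y, -z); pixel columns grow to the right and rows downward; lengths in m; the calibration is good to about 2 mm. A picture is of the moment at which its call begins. There is no depth.
- bot.job_done(): hands the job in; it is judged then, once.
Trained networks look in the newest picture that a camera, given by its name, has taken for a name from the list of things; names that differ only in an ending like _2 or _b are one class to them, and where a whole thing is asked for, a point or a joint stands for the part that bears it (a point fixed in the world has none). Each returns a list of dicts, best first, with "score" (0 to 1); they miss things now and then, are a little off and sometimes report something else, mostly with a low value. They report only what shows in the picture. A call takes as long as a camera call. They do not tell look-alikes from the thing itself.
- bot.find_in(camera, query): "position" ([x, y, z] in m, in world coordinates, good to about 4 mm: the middle of the surface that is visible of it).
The state is a dict: "clock": time; "qpos": joint angles; "qd": joint speeds; "joint_efforts": joint torques, N m; "position": TCP position; "tool_rot": TCP orientation; "force": force on the tool from outside, world axes, zero at the start; "moment": the same for the moment, N m; "grip_width": finger opening in m; "finger_force": force on a finger pad.
Only numpy, scipy, OpenCV 4.12 (cv2) and the standard library are available. Lean on these libraries where they do the work, as an engineer would, in place of code of your own. Each camera call takes 0.05 s, during which the arm holds its last target. There are 200 camera calls.

### The job

Find out how deep the spring lies in the clamped fork tube: lower the depth rod from its wooden block into the tube until its foot rests on the spring washer, let go of it, read how much of it stands out, and put it back in the block. Then fit the preload spacer whose top will end nearest to 30 mm above the tube's mouth, standing on the washer inside the tube, without dropping rod or spacer in, and leave the other two spacers lying in their rack and the rest of the bench as it is.

Things in the scene. Friction and masses are not known exactly. Their poses are not given: they have to be found in the camera images.
- fork_mouth (a point): Centre of the open top of the fork tube: steel, 46 mm outside, 38 mm bore, upright in a fixed aluminium bench clamp (120 x 120 mm foot, clamp block up to 81 mm); mouth 135 mm above the bench. z up along the tube. In the bore, somewhere 40 to 100 mm below the mouth (differs each time; find by gauging), lies a flat spring washer that fills the bore and does not give under a push.
- rod_handle (a point): Where to grip the depth rod: middle of its handle, 158 mm above the foot's underside. Rod 190 mm long, 0.13 to 0.2 kg: flat disc foot 32 mm wide, 8 mm thick; 10 mm steel rod with lines every 10 mm; at the top a round aluminium handle 20 mm wide, 65 mm long. z runs from foot to handle. It starts upright in the wooden block and can stand alone on its foot.
- rod_foot (a point): Centre of the underside of the depth rod's foot (zero of its scale). z runs up the rod.
- rod_top (a point): Top end of the depth rod's handle, 190 mm from the underside of its foot.
- holder_hole (a point): Centre of the mouth of the depth rod's hole (38 mm wide, 35 mm deep) in the middle of its fixed wooden block, 45 mm above the bench. The block is 80 mm (x) by 170 mm (y); two short steel punches stand in it 60 mm to either side of the hole along y, their tops 111 mm above the bench at most.
- spacer80_center (a point): Centre of the short spacer: aluminium tube 80 mm long, 32 mm outside diameter, 60 g; both ends alike. x runs along it, towards its upper end at the start, when it lies at 45 degrees on its cradle on the rack: upper end away from the robot (the rack's x), the middle of that end 118 mm above the bench. It stands safely on end on the bench.
- spacer100_center (a point): Centre of the middle spacer: the same tube, 100 mm long, 70 g, on a cradle likewise.
- spacer120_center (a point): Centre of the long spacer: the same tube, 120 mm long, 80 g, on a cradle likewise.
- rack: Fixed plywood board, 130 mm (x, slope upwards) by 215 mm (y), origin on the bench, 8 mm robot-side of the board's centre. On it, 75 mm apart along y, three fixed wooden cradles: a sloping bed 26 mm wide under each spacer, a stop at its foot, cheeks 45 mm wide in all beside the upper 24 mm of the spacer; below the cheeks fingers can straddle spacer and bed. The bench is clear for 90 mm before it.
Things that resemble listed ones, but are neither listed nor needed, are in the scene too. What is shaped like the part that bears spacer80_center but blue or pink is not meant.

How it is judged:
On the way, in this order (a step that is already met when the one before it is completed fails the run):
1. the depth rod stands in the fork tube, foot down on the spring washer, let go and still (z of rod_foot in the frame of fork_mouth below -0.035 m and horizontal distance between rod_foot and fork_mouth below 0.008 m and angle between rod_foot's own z axis and vertical below 0.35 rad and linear speed of depth_rod below 0.02 m/s and contact force between the fingers and depth_rod below 0.1 N), for 0.2 s.
2. the depth rod is back in the hole of its wooden block, foot down and let go (z of rod_foot in the frame of holder_hole below -0.028 m and horizontal distance between rod_foot and holder_hole below 0.008 m and angle between rod_foot's own z axis and vertical below 0.35 rad and linear speed of depth_rod below 0.02 m/s and contact force between the fingers and depth_rod below 0.1 N), for 0.2 s.
At the end, for the whole second after the job is handed in: One spacer stands upright in the fork tube on the washer, its top 17 to 43 mm above the mouth (the right one comes to 20 to 40); the other two lie in the rack within 25 mm of where they were; the depth rod stands in its block's hole; all is still (z of rod_foot in the frame of holder_hole below -0.028 m and horizontal distance between rod_foot and holder_hole below 0.008 m and angle between rod_foot's own z axis and vertical below 0.35 rad and ((horizontal distance between spacer80_center and fork_mouth below 0.008 m and angle between the x axis of spacer80_center and the z axis of fork_mouth, either way round below 0.15 rad and z of spacer80_center in the frame of fork_mouth between -0.023 and 0.003 m and distance of each of spacer100_center, spacer120_center from where it was at the start of the episode below 0.025 m) or (horizontal distance between spacer100_center and fork_mouth below 0.008 m and angle between the x axis of spacer100_center and the z axis of fork_mouth, either way round below 0.15 rad and z of spacer100_center in the frame of fork_mouth between -0.033 and -0.007 m and distance of each of spacer80_center, spacer120_center from where it was at the start of the episode below 0.025 m) or (horizontal distance between spacer120_center and fork_mouth below 0.008 m and angle between the x axis of spacer120_center and the z axis of fork_mouth, either way round below 0.15 rad and z of spacer120_center in the frame of fork_mouth between -0.043 and -0.017 m and distance of each of spacer80_center, spacer100_center from where it was at the start of the episode below 0.025 m)) and linear speed of each of depth_rod, spacer80, spacer100, spacer120 below 0.02 m/s); the robot touches nothing.
It fails at once if the rod or a spacer is dropped into the tube (falls freely by more than about 20 mm) ((z of rod_foot in the frame of fork_mouth below -0.005 m and horizontal distance between rod_foot and fork_mouth below 0.02 m and contact force between the fingers and depth_rod below 0.1 N and linear speed of depth_rod above 0.65 m/s) or (z of spacer80_center in the frame of fork_mouth below 0.03 m and horizontal distance between spacer80_center and fork_mouth below 0.02 m and contact force between the fingers and spacer80 below 0.1 N and linear speed of spacer80 above 0.65 m/s) or (z of spacer100_center in the frame of fork_mouth below 0.03 m and horizontal distance between spacer100_center and fork_mouth below 0.02 m and contact force between the fingers and spacer100 below 0.1 N and linear speed of spacer100 above 0.65 m/s) or (z of spacer120_center in the frame of fork_mouth below 0.03 m and horizontal distance between spacer120_center and fork_mouth below 0.02 m and contact force between the fingers and spacer120 below 0.1 N and linear speed of spacer120 above 0.65 m/s)).
It fails at once if another thing on the bench is shifted by more than 40 mm or knocked over (distance of any of spray_can, oil_bottle, grease_jar, fork_cap, wrench, mallet, screwdriver, dust_seal from where it was at the start of the episode above 0.04 m or angle between any of spray_can, oil_bottle's own z axis and vertical above 0.5 rad).
It also fails if it takes over 72 s, if anything falls off the work surface, if the arm or the gripper's body presses on something with over 40 N, if the wrist force passes 120 N, or if a joint passes its speed limit or range.

## Working session

There is one attempt and no reset: what is moved stays moved. The work goes in short steps, Python scripts to look and compute and a tool call to move; the robot and the scene stay as the last step left them, time stands still between calls to the robot, and variables do not carry over. Pictures are saved under pics/ and viewed, at most 10 in all, crops included, and the job is handed in when it is done.

Besides the shell and the picture viewer there is one more tool, called after "Emit:" as name(argument=value, ...), one argument or row to a line, values as JSON. apply_moves: Moves the arm, as the interface text tells. Its arguments: {"type":"object","properties":{"claw":{"type":"array"},"xyz":{"type":"array"},"twist":{"type":"array"},"force":{"type":"number"}},"required":["claw","xyz","twist"]}

```bash
mkdir -p pics; cat > h.py <<'E'
from workcell import bot
import numpy as np, cv2
def save(cam,name):
    f=bot.grab_frame(cam); cv2.imwrite(f'pics/{name}.png',f['img'][:,:,::-1]); return f
def foc(f): return f['img'].shape[0]/2/np.tan(np.radians(f['vfov'])/2)
def proj(f,p):
    c=f['view']@np.r_[p,1]; F=foc(f); return np.round([f['cx']+F*c[0]/-c[2], f['cy']+F*(-c[1])/-c[2]],1)
def ray(f,u,v):
    F=foc(f); d=np.array([(u-f['cx'])/F,-(v-f['cy'])/F,-1]); V=f['view']; R=V[:3,:3]; return -R.T@V[:3,3], R.T@d
def atz(f,u,v,z):
    o,d=ray(f,u,v); return o+d*(z-o[2])/d[2]
def tri(f1,p1,f2,p2):
    o1,d1=ray(f1,*p1);o2,d2=ray(f2,*p2)
    A=np.c_[d1,-d2]; t=np.linalg.lstsq(A,o2-o1,rcond=None)[0]; a=o1+d1*t[0]; b=o2+d2*t[1]; return (a+b)/2, np.linalg.norm(a-b)
E
python3 - <<'E'
from h import *
np.set_printoptions(precision=4,suppress=True)
F={c:save(c,c+'0') for c in('side','top')}
for c,f in F.items():
    print(c,{k:v for k,v in f.items() if k not in('img','view')}, ray(f,320,240))
    for q in ['fork_mouth','rod_handle','rod_foot','rod_top','holder_hole','spacer80_center','spacer100_center','spacer120_center','rack']:
        for r in bot.find_in(c,q)[:3]: print(q,np.array(r['position']),round(r['score'],2),proj(f,r['position']))
print(bot.observe())
E
```

```text
side {'vfov': 56.147849060228396, 'cx': 319.43582967709654, 'cy': 241.96480448796046} (array([ 0.1345, -0.7249,  0.8233]), array([ 0.3526,  0.691 , -0.631 ]))
fork_mouth [ 0.5393 -0.0125  0.0779] 0.96 [334.3 265.5]
rod_handle [ 0.5466 -0.3164  0.1486] 0.85 [413.2 335. ]
rod_foot [ 0.546  -0.3167  0.1514] 0.96 [413.3 334.2]
rod_top [ 0.548  -0.3218  0.1548] 0.59 [416.  334.7]
rod_top [0.505  0.2581 0.0088] 0.31 [280.6 229.9]
holder_hole [ 0.5358 -0.3293  0.0456] 0.82 [404.8 374.2]
holder_hole [0.5298 0.2272 0.0967] 0.3 [291.9 208.9]
spacer80_center [0.5316 0.2265 0.0934] 0.88 [292.6 209.8]
spacer80_center [0.6892 0.2626 0.0258] 0.65 [335.5 209.3]
spacer80_center [0.3334 0.1764 0.0311] 0.54 [231.9 257. ]
spacer100_center [0.5471 0.3751 0.0849] 0.57 [277.9 185.2]
spacer120_center [0.5304 0.3009 0.0802] 0.6 [282.2 200.2]
rack [0.5058 0.257  0.0088] 0.57 [281. 230.]
top {'vfov': 54.452301798258574, 'cx': 316.9961437738955, 'cy': 238.23397156435027} (array([0.3868, 0.0031, 1.2445]), array([ 0.1269, -0.0129, -0.9919]))
fork_mouth [0.5433 0.0071 0.0826] 0.62 [312.4 236.8]
rod_handle [ 0.5488
[... 408 characters left out ...]
 0.56 [241.3 319.1]
spacer100_center [0.5525 0.3837 0.0958] 0.91 [160.8 230.6]
spacer120_center [0.5347 0.3098 0.0966] 0.92 [190.2 238. ]
rack [0.5147 0.292  0.0073] 0.76 [205.3 249.9]
{'clock': 1.0, 'qpos': array([-1.1722,  0.5214, -0.0363,  1.5995,  0.0212,  1.0211, -0.1128]), 'qd': array([ 0.0005,  0.0007,  0.0011, -0.0014,  0.0019, -0.0004,  0.0003]), 'joint_efforts': array([  0.0054, -92.6841,   1.9808, -37.0243,   0.0182,   0.0022,
         0.    ]), 'position': array([0.2824, 0.5576, 0.2313]), 'tool_rot': array([-3.1416, -0.    ,  2.6728]), 'force': array([ 0.4051, -0.9045, -0.2749]), 'moment': array([ 0.0074, -0.0524, -0.0087]), 'finger_force': 0.0, 'grip_width': 0.08568531953925143}
```

View pics/side0.png

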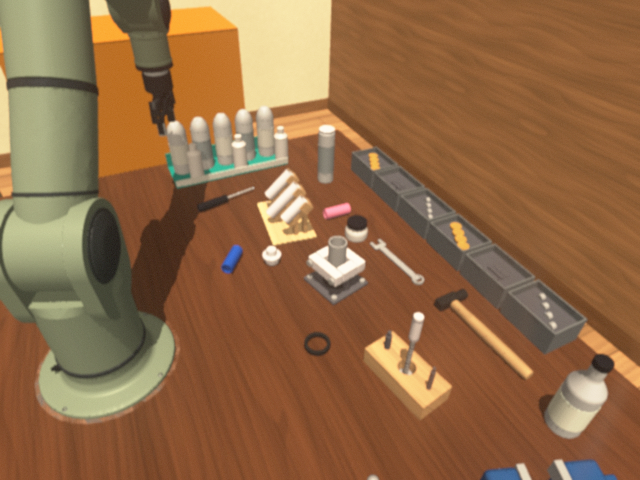

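View pics/top0.png

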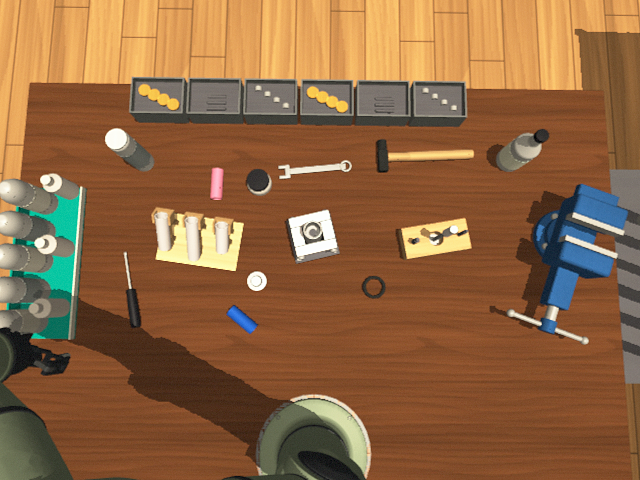

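The side view shows the rod in its block (handle 416,328; block 407,372), the fork mouth at about (338,243), and three grey spacers at (284,183), (283,200) and (297,211). The blue (232,258) and pink (337,211) tubes are look-alikes and not meant. The top view shows spacers at x≈165, 194 and 222. Next I'll make an enlarged crop to confirm these and get precise pixels.

```bash
python3 - <<'E'
from h import *
s=cv2.imread('pics/side0.png');t=cv2.imread('pics/top0.png')
def c(im,x,y,w,h,k): 
    o=cv2.resize(im[y:y+h,x:x+w],(w*k,h*k),interpolation=cv2.INTER_CUBIC)
    for i in range(0,w,10): cv2.line(o,(i*k,0),(i*k,6 if i%50 else 14),(0,255,255),1)
    for i in range(0,h,10): cv2.line(o,(0,i*k),(6 if i%50 else 14,i*k),(0,255,255),1)
    return o
k=4
A=c(s,300,230,70,75,k); B=c(s,360,300,100,75,k)[:, :]; 
C=c(t,280,205,70,65,k); D=c(t,400,215,80,45,k)
E=c(s,255,160,70,70,k); G=c(t,150,205,100,70,k)
W=np.zeros((600,800,3),np.uint8)
def put(o,x,y): h,w=o.shape[:2];h=min(h,600-y);w=min(w,800-x);W[y:y+h,x:x+w]=o[:h,:w]
# top row: side fork, side rod ; bottom: top fork, top rod(overlay right)
put(A,0,0);put(B[:300],280,0);put(C,0,300);put(D,280,300);
cv2.imwrite('pics/c1.png',W)
W[:]=0; put(E,0,0);put(G,290,0);cv2.imwrite('pics/c2.png',W[:300,:700])
E
```

```text
(no output)
```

View pics/c1.png

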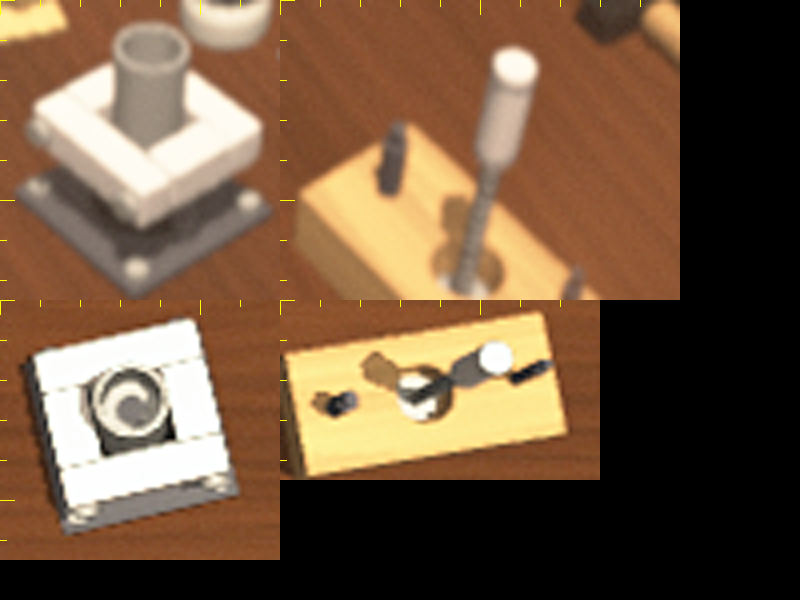

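View pics/c2.png

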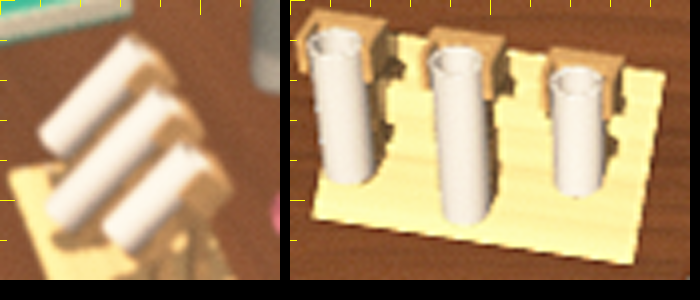

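The crops confirm the rod in its block with its top at side (418.5,316.7) and top (453.8,229.5). The fork mouth is at side (337.8,240.8) and top (312.2,229.8). All three light-grey spacers lie in the rack: left is 100, middle (the longest) is 120, right is 80.

```bash
python3 - <<'E'
from h import *
np.set_printoptions(precision=4,suppress=True)
s=bot.grab_frame('side');t=bot.grab_frame('top')
k=4
def S(x,y,a,b): return (a+x/k-.375,b+y/k-.375)
pts={'mouth':(S(151,43,300,230),S(129,99,280,205)),
'rodtop':(S(234,67,360,300),S(215,58,400,215)),
'hole':(S(188,268,360,300),S(144,92,400,215)),
# spacers upper ends / lower ends
'100up':(S(134,45,255,160),S(44,42,150,205)),
'120up':(S(165,97,255,160),S(168,62,150,205)),
'80up':(S(195,152,255,160),S(287,83,150,205)),
}
for n,(a,b) in pts.items():
    print(n,*tri(s,a,t,b))
for n,z in(('mouth',.135),('rodtop',.20),('hole',.045),('100up',.118),('120up',.118),('80up',.118)):
    print(n,'side',atz(s,*pts[n][0],z),'top',atz(t,*pts[n][1],z))
# board corners (top), block corners at z=.045
for q in [(314-290,219),(634-290,264),(664-290,73)]: print('board',atz(t,*S(*q,150,205),.008))
for q in [(285-280,352-300),(541-280,312-300),(567-280,434-300),(307-280,476-300)]: print('block',atz(t,*S(*q,400,215),.045))
E
```

```text
mouth [0.5548 0.0082 0.1369] 0.0016667663724734192
rodtop [ 0.5499 -0.314   0.1972] 0.0007495149752358255
hole [ 0.551  -0.3139  0.0421] 0.0007245511653665785
100up [0.5846 0.3771 0.1249] 0.003395713374561756
120up [0.5749 0.3008 0.1248] 0.00010446762228716165
80up [0.5641 0.2279 0.1243] 0.002415743194450254
mouth side [0.5568 0.01   0.135 ] top [0.5543 0.0085 0.135 ]
rodtop side [ 0.5484 -0.3159  0.2   ] top [ 0.5491 -0.3129  0.2   ]
hole side [ 0.5498 -0.3156  0.045 ] top [ 0.5502 -0.313   0.045 ]
100up side [0.5874 0.3884 0.118 ] top [0.5875 0.3788 0.118 ]
120up side [0.5791 0.3108 0.118 ] top [0.576  0.3026 0.118 ]
80up side [0.5692 0.2362 0.118 ] top [0.564  0.2296 0.118 ]
board [0.4879 0.4222 0.008 ]
board [0.4606 0.2094 0.008 ]
board [0.5888 0.1937 0.008 ]
block [ 0.5754 -0.2229  0.045 ]
block [ 0.604  -0.3908  0.045 ]
block [ 0.5239 -0.4053  0.045 ]
block [ 0.4946 -0.2361  0.045 ]
```

Emit:
apply_moves(
  claw=[0.07,0.07,0.07,0.07,0.07,0.07,0.07,0.07],
  xyz=[
    [0,0,-0.01],
    [0,0,-0.01],
    [0,0,-0.01],
    [0,0,-0.01],
    [0,0,-0.01],
    [0,0,-0.01],
    [0,0,-0.01],
    [0,0,-0.01],
  ],
  twist=[
    [0,0,0.138],
    [0,0,0.138],
    [0,0,0.138],
    [0,0,0.138],
    [0,0,0.138],
    [0,0,0.138],
    [0,0,0.138],
    [0,0,0.136],
  ],
)

```text
clock: 1.9
position: [0.2823, 0.5575, 0.3117]
tool_rot: [-3.142, -0.0, 1.565]
force: [-0.2, -0.1, 0.0]
grip_width: 0.0702
finger_force: 0.0
```

Emit:
apply_moves(
  claw=[0.07,0.07,0.07,0.07,0.07,0.07,0.07,0.07,0.07,0.07,0.07,0.07,0.07,0.07,0.07,0.07,0.07,0.07,0.07,0.07],
  xyz=[
    [-0.043,0.013,0],
    [-0.043,0.013,0],
    [-0.043,0.013,0],
    [-0.043,0.013,0],
    [-0.043,0.013,0],
    [-0.043,0.013,0],
    [-0.043,0.013,0],
    [-0.043,0.013,0],
    [-0.043,0.013,0],
    [-0.043,0.013,0],
    [-0.043,0.013,0],
    [-0.043,0.013,0],
    [-0.043,0.013,0],
    [-0.043,0.013,0],
    [-0.043,0.013,0],
    [-0.043,0.013,0],
    [-0.043,0.013,0],
    [-0.043,0.013,0],
    [-0.043,0.013,0],
    [-0.043,0.013,0],
  ],
  twist=[
    [0,0,0],
    [0,0,0],
    [0,0,0],
    [0,0,0],
    [0,0,0],
    [0,0,0],
    [0,0,0],
    [0,0,0],
    [0,0,0],
    [0,0,0],
    [0,0,0],
    [0,0,0],
    [0,0,0],
    [0,0,0],
    [0,0,0],
    [0,0,0],
    [0,0,0],
    [0,0,0],
    [0,0,0],
    [0,0,0],
  ],
)

```text
clock: 3.9
position: [0.5427, -0.3041, 0.3112]
tool_rot: [3.141, -0.0, 1.571]
force: [0.5, 1.5, 1.5]
grip_width: 0.0701
finger_force: 0.0
```

Emit:
apply_moves(
  claw=[0.07,0.07,0.07,0.07,0.07,0.07,0.0,0.0,0.0,0.0,0.0,0.0],
  xyz=[
    [-0.011,0.007,0.02],
    [0,0,0.035],
    [0,0,0.035],
    [0,0,0.035],
    [0,0,0.03],
    [0,0,0.007],
    [0,0,0],
    [0,0,0],
    [0,0,0],
    [0,0,0],
    [0,0,0],
    [0,0,0],
  ],
  twist=[
    [0,0,0],
    [0,0,0],
    [0,0,0],
    [0,0,0],
    [0,0,0],
    [0,0,0],
    [0,0,0],
    [0,0,0],
    [0,0,0],
    [0,0,0],
    [0,0,0],
    [0,0,0],
  ],
  force=40,
)

```text
clock: 5.1
position: [0.5499, -0.3139, 0.1508]
tool_rot: [3.14, 0.001, 1.571]
force: [-1.1, 0.8, 8.3]
grip_width: 0.0188
finger_force: 38.9
```

Emit:
apply_moves(
  claw=[0.0,0.0,0.0,0.0,0.0,0.0,0.0,0.0,0.0,0.0,0.0,0.0,0.0,0.0,0.0,0.0,0.0],
  xyz=[
    [0,0,-0.02],
    [0,0,-0.035],
    [0,0,-0.035],
    [0,0,-0.035],
    [0,0,-0.035],
    [0.02,0,0],
    [0.035,0.001,0],
    [0.035,0.001,0],
    [0.035,0.001,0],
    [0.035,0.001,0],
    [0.035,0.001,0],
    [0.035,0,0],
    [0.035,0,0],
    [0.03,0,0],
    [0.02,0,0],
    [0.008,0,0],
    [0,0,0],
  ],
  twist=[
    [0,0,0],
    [0,0,0],
    [0,0,0],
    [0,0,0],
    [0,0,0],
    [0,0,0],
    [0,0,0],
    [0,0,0],
    [0,0,0],
    [0,0,0],
    [0,0,0],
    [0,0,0],
    [0,0,0],
    [0,0,0],
    [0,0,0],
    [0,0,0],
    [0,0,0],
  ],
)

```text
clock: 6.8
position: [0.5544, 0.0102, 0.3097]
tool_rot: [3.141, -0.0, 1.572]
force: [0.4, 0.0, -2.1]
grip_width: 0.019
finger_force: 39.4
```

```bash
python3 - <<'E'
from h import *
np.set_printoptions(precision=4,suppress=True)
o=bot.observe();print(o['position'],o['force'],o['grip_width'])
W=[]
for c in('side','top'):
    f=save(c,c+'1'); p=o['position']+[0,0,.019-.158]; u=proj(f,p)
    m=proj(f,[.555,.0085,.135]); print(c,'pred foot',u,'mouth',m)
    x,y=int(m[0])-50,int(m[1])-50
    im=cv2.resize(f['img'][y:y+75,x:x+100,::-1],(400,300),interpolation=cv2.INTER_CUBIC)
    for q in(u,m): cv2.circle(im,(int((q[0]-x+.5)*4),int((q[1]-y+.5)*4)),2,(0,0,255),-1)
    print(x,y); W.append(im)
cv2.imwrite('pics/c3.png',np.hstack(W))
E
```

```text
[0.5544 0.0102 0.3097] [ 0.3661  0.0494 -2.1272] 0.01901113534511269
side pred foot [337.1 228.9] mouth [337.  240.9]
287 190
top pred foot [311.1 227. ] mouth [311.9 229.1]
261 179
```

View pics/c3.png

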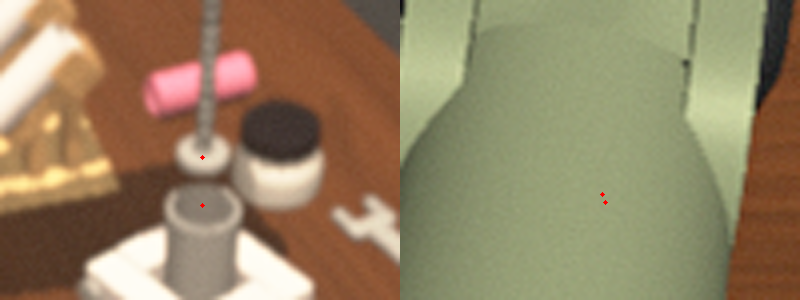

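The side crop shows the rod hanging straight, its foot (203,152 in the crop) right above the mouth (203,207 in the crop). The arm hides the top view. I'll lower it gently.

Emit:
apply_moves(
  claw=[0.0,0.0,0.0,0.0,0.0,0.0,0.0],
  xyz=[
    [-0.001,0.0005,0.01],
    [0,0,0.015],
    [0,0,0.008],
    [0,0,0.004],
    [0,0,0.004],
    [0,0,0.003],
    [0,0,0],
  ],
  twist=[
    [0,0,0],
    [0,0,0],
    [0,0,0],
    [0,0,0],
    [0,0,0],
    [0,0,0],
    [0,0,0],
  ],
)

```text
clock: 7.6
position: [0.5548, 0.0085, 0.2651]
tool_rot: [-3.141, 0.0, 1.571]
force: [0.3, -0.4, -1.2]
grip_width: 0.0188
finger_force: 39.4
```

Emit:
apply_moves(
  claw=[0.0,0.0,0.0,0.0,0.0,0.0],
  xyz=[
    [0,0,0.008],
    [0,0,0.008],
    [0,0,0.008],
    [0,0,0.005],
    [0,0,0.003],
    [0,0,0],
  ],
  twist=[
    [0,0,0],
    [0,0,0],
    [0,0,0],
    [0,0,0],
    [0,0,0],
    [0,0,0],
  ],
  force=25,
)

```text
clock: 8.2
position: [0.5547, 0.0085, 0.2329]
tool_rot: [-3.141, 0.0, 1.571]
force: [-0.5, 0.3, -0.6]
grip_width: 0.0192
finger_force: 39.4
```

Emit:
apply_moves(
  claw=[0.0,0.0,0.0,0.0],
  xyz=[
    [0,0,0.004],
    [0,0,0.004],
    [0,0,0.004],
    [0,0,0],
  ],
  twist=[
    [0,0,0],
    [0,0,0],
    [0,0,0],
    [0,0,0],
  ],
)

```text
clock: 8.6
position: [0.5571, 0.0082, 0.2245]
tool_rot: [3.136, -0.001, 1.57]
force: [-6.1, -0.2, 46.2]
grip_width: 0.0188
finger_force: 46.7
```

Emit:
apply_moves(
  claw=[0.0,0.04,0.07,0.07,0.07,0.07,0.07,0.07,0.07,0.07],
  xyz=[
    [0,0,-0.003],
    [0,0,0],
    [0,0,0],
    [0,0,0],
    [0,0,0],
    [0,0,-0.02],
    [0,0,-0.035],
    [0,0,-0.035],
    [0,0,-0.02],
    [0,0,0],
  ],
  twist=[
    [0,0,0],
    [0,0,0],
    [0,0,0],
    [0,0,0],
    [0,0,0],
    [0,0,0],
    [0,0,0],
    [0,0,0],
    [0,0,0],
    [0,0,0],
  ],
)

```text
clock: 9.6
position: [0.5558, 0.0084, 0.3367]
tool_rot: [3.138, -0.001, 1.571]
force: [0.3, -1.0, -0.4]
grip_width: 0.0701
finger_force: 0.0
```

```bash
python3 - <<'E'
from h import *
np.set_printoptions(precision=4,suppress=True)
o=bot.observe();print(o['clock'],o['position'],o['force'],o['grip_width'])
f=save('side','side2'); m=proj(f,[.555,.0085,.135]); 
x,y=int(m[0])-50,int(m[1])-85
im=cv2.resize(f['img'][y:y+100,x:x+100,::-1],(600,600),interpolation=cv2.INTER_CUBIC)
for d in (.04,.05,.06,.07):
    u=proj(f,[.555,.0085,.135-d+.19]); q=(int((u[0]-x+.5)*6),int((u[1]-y+.5)*6))
    cv2.line(im,(q[0]+70,q[1]),(q[0]+120,q[1]),(0,0,255),1); cv2.putText(im,f'{d*1000:.0f}',(q[0]+125,q[1]+4),0,.5,(0,255,255),1); print(d,q)
cv2.imwrite('pics/c4.png',im)
E
```

```text
9.6 [0.5558 0.0084 0.3367] [ 0.3342 -1.0291 -0.4145] 0.07007841648055216
0.04 (321, 203)
0.05 (319, 226)
0.06 (318, 248)
0.07 (316, 271)
```

View pics/c4.png

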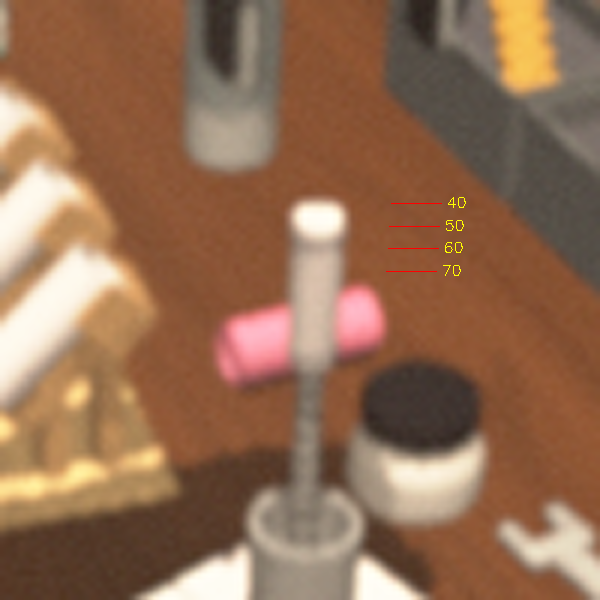

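The rod stands in the tube with its top disc centre at crop (319,220). That puts the washer about 48 mm deep with about 142 mm of rod standing out, and the force contact gave ≈49 mm. So the 80 mm spacer fits, at ≈31 mm out. I'll return the rod now.

Emit:
apply_moves(
  claw=[0.07,0.07,0.07,0.07,0.0,0.0,0.0,0.0,0.0,0.0,0.0,0.0,0.0,0.0,0.0],
  xyz=[
    [-0.0005,0,0.025],
    [0,0,0.035],
    [0,0,0.035],
    [0,0,0.015],
    [0,0,0],
    [0,0,0],
    [0,0,0],
    [0,0,0],
    [0,0,0],
    [0,0,0],
    [0,0,-0.015],
    [0,0,-0.03],
    [0,0,-0.03],
    [0,0,-0.015],
    [0,0,0],
  ],
  twist=[
    [0,0,0],
    [0,0,0],
    [0,0,0],
    [0,0,0],
    [0,0,0],
    [0,0,0],
    [0,0,0],
    [0,0,0],
    [0,0,0],
    [0,0,0],
    [0,0,0],
    [0,0,0],
    [0,0,0],
    [0,0,0],
    [0,0,0],
  ],
  force=40,
)

```text
clock: 11.15
position: [0.5557, 0.0081, 0.3164]
tool_rot: [3.138, -0.001, 1.571]
force: [0.1, -0.3, -1.7]
grip_width: 0.0186
finger_force: 39.4
```

Emit:
apply_moves(
  claw=[0,0,0,0,0,0,0,0,0,0,0,0,0],
  xyz=[
    [-0.02,0,0],
    [-0.035,-0.001,0],
    [-0.035,-0.001,0],
    [-0.035,-0.001,0],
    [-0.035,-0.001,0],
    [-0.035,-0.001,0],
    [-0.035,0,0],
    [-0.035,0,0],
    [-0.03,0,0],
    [-0.02,0,0],
    [-0.007,0,0],
    [0,0,0],
    [0,0,0],
  ],
  twist=[
    [0,0,0],
    [0,0,0],
    [0,0,0],
    [0,0,0],
    [0,0,0],
    [0,0,0],
    [0,0,0],
    [0,0,0],
    [0,0,0],
    [0,0,0],
    [0,0,0],
    [0,0,0],
    [0,0,0],
  ],
)

```text
clock: 12.45
position: [0.5501, -0.3128, 0.3138]
tool_rot: [-3.141, -0.001, 1.572]
force: [-0.1, -0.3, -1.0]
grip_width: 0.0189
finger_force: 39.3
```

```bash
python3 - <<'E'
from h import *
np.set_printoptions(precision=4,suppress=True)
o=bot.observe();print(o['clock'],o['position'],o['force'],o['grip_width'])
W=[]
for c in('side',):
    f=save(c,c+'3'); p=o['position']+[0,0,.019-.158]; u=proj(f,p); m=proj(f,[.5497,-.3139,.045]); print(u,m)
    x,y=int(m[0])-50,int(m[1])-75
    im=cv2.resize(f['img'][y:y+100,x:x+100,::-1],(500,500),interpolation=cv2.INTER_CUBIC)
    for q in(u,m): cv2.circle(im,(int((q[0]-x+.5)*5),int((q[1]-y+.5)*5)),2,(0,0,255),-1)
cv2.imwrite('pics/c5.png',im)
E
```

```text
12.45 [ 0.5501 -0.3128  0.3138] [-0.1435 -0.3086 -0.954 ] 0.018917036507401133
[415.7 324. ] [406.1 366. ]
```

View pics/c5.png

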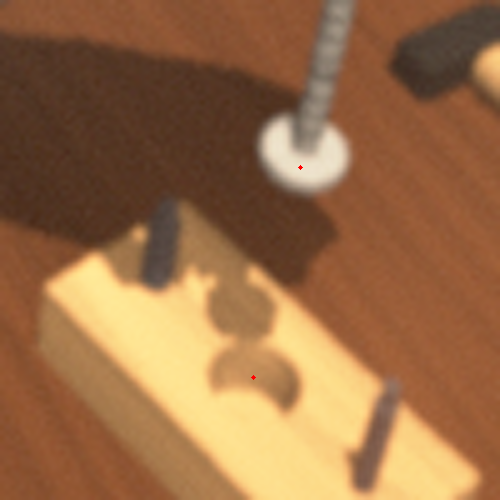

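The foot (303,160 in the crop) hangs on line with the hole (254,377 in the crop), about 1 mm to the right of prediction. I'll lower it with a small correction.

Emit:
apply_moves(
  claw=[0,0,0,0,0,0,0,0,0,0],
  xyz=[
    [-0.001,-0.001,0.02],
    [0,0,0.03],
    [0,0,0.03],
    [0,0,0.025],
    [0,0,0.015],
    [0,0,0.007],
    [0,0,0.006],
    [0,0,0.006],
    [0,0,0.006],
    [0,0,0],
  ],
  twist=[
    [0,0,0],
    [0,0,0],
    [0,0,0],
    [0,0,0],
    [0,0,0],
    [0,0,0],
    [0,0,0],
    [0,0,0],
    [0,0,0],
    [0,0,0],
  ],
)

```text
clock: 13.5
position: [0.5488, -0.3148, 0.1689]
tool_rot: [-3.141, -0.0, 1.571]
force: [-0.2, 0.9, -0.6]
grip_width: 0.0191
finger_force: 39.3
```

Inside the hole (foot ≈ 0.029 m) with no force. I'll lower it on to the bottom.

Emit:
apply_moves(
  claw=[0,0,0,0,0],
  xyz=[
    [0,0,0.006],
    [0,0,0.005],
    [0,0,0.004],
    [0,0,0.003],
    [0,0,0],
  ],
  twist=[
    [0,0,0],
    [0,0,0],
    [0,0,0],
    [0,0,0],
    [0,0,0],
  ],
  force=30,
)

```text
clock: 14.0
position: [0.5487, -0.3149, 0.1509]
tool_rot: [-3.141, -0.0, 1.571]
force: [0.4, -0.5, -1.1]
grip_width: 0.019
finger_force: 39.3
```

Emit:
apply_moves(
  claw=[0,0,0,0],
  xyz=[
    [0,0,0.003],
    [0,0,0.003],
    [0,0,0.002],
    [0,0,0],
  ],
  twist=[
    [0,0,0],
    [0,0,0],
    [0,0,0],
    [0,0,0],
  ],
)

```text
clock: 14.4
position: [0.5499, -0.3161, 0.1455]
tool_rot: [3.138, 0.002, 1.57]
force: [-3.5, 1.7, 29.5]
grip_width: 0.0189
finger_force: 43.3
```

Emit:
apply_moves(
  claw=[0.0,0.04,0.07,0.07,0.07,0.07,0.07,0.07,0.07,0.07,0.07],
  xyz=[
    [0,0,-0.002],
    [0,0,0],
    [0,0,0],
    [0,0,0],
    [0,0,0],
    [0,0,0],
    [0,0,-0.02],
    [0,0,-0.035],
    [0,0,-0.04],
    [0,0,-0.04],
    [0,0,-0.02],
  ],
  twist=[
    [0,0,0],
    [0,0,0],
    [0,0,0],
    [0,0,0],
    [0,0,0],
    [0,0,0],
    [0,0,0],
    [0,0,0],
    [0,0,0],
    [0,0,0],
    [0,0,0],
  ],
)

```text
clock: 15.5
position: [0.5493, -0.3156, 0.3037]
tool_rot: [3.139, 0.002, 1.57]
force: [0.2, -0.2, -0.0]
grip_width: 0.0699
finger_force: 0.0
```

```bash
python3 - <<'E'
from h import *
np.set_printoptions(precision=4,suppress=True)
o=bot.observe();print(o['clock'],o['position'],o['qpos'])
s=save('side','side4');t=cv2.imread('pics/top0.png');
for q in('rod_top','rod_handle'): print(q,[(np.array(r['position']),r['score']) for r in bot.find_in('side',q)[:1]], proj(s,[.5495,-.314,.2]))
# rack crop large
k=7
a=cv2.resize(s['img'][165:235,255:325,::-1],None,fx=k,fy=k,interpolation=cv2.INTER_CUBIC)
a=a[:490,:400] if 0 else a
b=cv2.resize(t[205:270,195:239],None,fx=k,fy=k,interpolation=cv2.INTER_CUBIC)
W=np.zeros((490,800,3),np.uint8); W[:490,:490]=a; W[:455,492:800]=b; cv2.imwrite('pics/c6.png',W)
E
```

```text
15.5 [ 0.5493 -0.3156  0.3037] [ 0.0198  0.5449  0.6455  1.5139 -0.3424  1.1942  0.7208]
rod_top [(array([ 0.5442, -0.3216,  0.1549]), 0.76)] [418.  315.5]
rod_handle [(array([0.5468, 0.3766, 0.0863]), 0.69)] [418.  315.5]
```

View pics/c6.png

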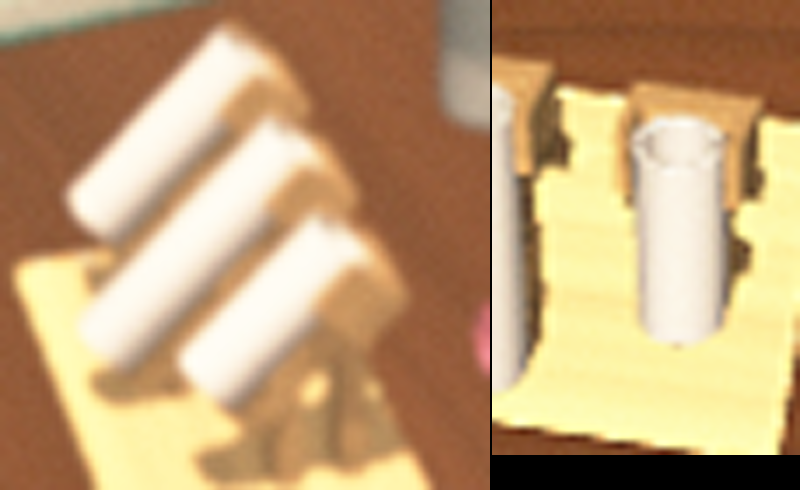

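The rod top lines up with the hole and the short (80) spacer is at right in the crop, its cheeks beside the upper end only. Before tilting, I'll work out the arm's kinematics from the states to check which tilts are reachable.

```bash
cat > kin.py <<'E'
from h import *
from scipy.spatial.transform import Rotation as Ro
from scipy.optimize import least_squares
D=[([-1.1722,.5214,-.0363,1.5995,.0212,1.0211,-.1128],[.2824,.5576,.2313],[-3.1416,0,2.6728]),
([.0198,.5449,.6455,1.5139,-.3424,1.1942,.7208],[.5493,-.3156,.3037],[3.139,.002,1.57])]
lo=np.array([-2.91,-.3,-1.5,.17,-1.26,.16,-2.52]);hi=np.array([2.91,2.13,1.42,2.43,4.41,1.93,2.52])
def fk(q,P,s=-1):
    z=lambda a:Ro.from_euler('z',s*a); y=lambda a:Ro.from_euler('y',a)
    e=np.array([0,0,1.])
    A=z(q[0])*y(q[1])*z(q[2]); B=A*y(q[3])*z(q[4]); C=B*y(q[5])*z(q[6]+P[4])
    return np.array([0,0,P[0]])+A.apply(e*P[1]+np.array([P[5],0,0]))+B.apply(e*P[2]-0*np.array([P[5],0,0]))+C.apply(e*P[3]), C
def res(P,s):
    r=[]
    for q,p,e in D:
        x,R=fk(q,P,s); r+=list((x-p)*3)+list((R.inv()*Ro.from_euler('xyz',e)).as_rotvec())
    return r+[0.001*(P[5])]
def fit():
    best=None
    for s in(-1,1):
        for c in(0,1.57,3.14,-1.57):
            a=least_squares(res,[.36,.46,.46,.29,c,0],args=(s,))
            if best is None or a.cost<best[0].cost: best=(a,s)
    return best
E
python3 - <<'E'
from kin import *
np.set_printoptions(precision=4,suppress=True)
a,s=fit(); print(s,a.cost,a.x,np.array(a.fun))
E
```

```text
-1 0.017401605825420566 [ 0.1115  0.3883  0.4491 -0.0451 -1.571   0.0531] [-0.1734  0.068   0.0027 -0.      0.     -0.0002  0.0045  0.0091 -0.0027
  0.0004 -0.0005  0.0002  0.0001]
```

Emit:
apply_moves(
  claw=[0.06,0.06,0.06,0.06,0.06,0.06,0.06,0.06,0.06,0.06],
  xyz=[
    [0,0,0],
    [0,0,0],
    [0,0,0],
    [0,0,0],
    [0,0,0],
    [0,0,0],
    [0,0,0],
    [0,0,0],
    [0,0,0],
    [0,0,0],
  ],
  twist=[
    [0,0,-0.144],
    [0,0,-0.144],
    [0,0,-0.144],
    [0,0,-0.144],
    [0,0,-0.144],
    [0,0,-0.144],
    [0,0,-0.144],
    [0,0,-0.144],
    [0,0,-0.144],
    [0,0,-0.144],
  ],
)

```text
clock: 16.65
position: [0.5485, -0.3146, 0.2988]
tool_rot: [3.141, -0.002, 3.017]
force: [-0.5, -0.2, -1.3]
grip_width: 0.0602
finger_force: 0.0
```

```bash
python3 -c "
from workcell import bot
o=bot.observe();print([o[k].round(4).tolist() for k in('qpos','position','tool_rot')])"
```

```text
[[0.2393, 0.4902, 0.2854, 1.5067, -0.1447, 1.1674, 1.9961], [0.5485, -0.3146, 0.2988], [3.1408, -0.0018, 3.0169]]
```

Emit:
apply_moves(
  claw=[0.06,0.06,0.06,0.06,0.06,0.06,0.06,0.06,0.06,0.06,0.06,0.06,0.06,0.06],
  xyz=[
    [0.0097,0.039,0],
    [0.0097,0.039,0],
    [0.0097,0.039,0],
    [0.0097,0.039,0],
    [0.0097,0.039,0],
    [0.0097,0.039,0],
    [0.0097,0.039,0],
    [0.0097,0.039,0],
    [0.0097,0.039,0],
    [0.0097,0.039,0],
    [0.0097,0.039,0],
    [0.0097,0.039,0],
    [0.0097,0.039,0],
    [0.0097,0.039,0],
  ],
  twist=[
    [0,0,0],
    [0,0,0],
    [0,0,0],
    [0,0,0],
    [0,0,0],
    [0,0,0],
    [0,0,0],
    [0,0,0],
    [0,0,0],
    [0,0,0],
    [0,0,0],
    [0,0,0],
    [0,0,0],
    [0,0,0],
  ],
)

```text
clock: 18.05
position: [0.4845, 0.2456, 0.2991]
tool_rot: [-3.141, -0.001, 3.011]
force: [1.4, 0.8, 0.1]
grip_width: 0.0602
finger_force: 0.0
```

```bash
python3 -c "
from workcell import bot
o=bot.observe();print(o['clock'],[o[k].round(4).tolist() for k in('qpos','position','tool_rot')])"
```

```text
18.05 [[-0.6357, 0.3232, 0.0751, 1.7346, -0.0272, 1.0865, 0.8885], [0.4845, 0.2456, 0.2991], [-3.1408, -0.0014, 3.011]]
```

```bash
cat > kin2.py <<'E'
from kin import *
D+=[([0.2393,0.4902,0.2854,1.5067,-0.1447,1.1674,1.9961],[0.5485,-0.3146,0.2988],[3.1408,-0.0018,3.0169]),
([-0.6357,0.3232,0.0751,1.7346,-0.0272,1.0865,0.8885],[0.4845,0.2456,0.2991],[-3.1408,-0.0014,3.011])]
def fk(q,P):
    z=lambda a:Ro.from_euler('z',-a); y=lambda a:Ro.from_euler('y',a)
    A0=z(q[0]); A=A0*y(q[1])*z(q[2]); B=A*y(q[3])*z(q[4]); C=B*y(q[5])*z(q[6]-np.pi/2)
    return np.array([0,0,.3])+A0.apply([P[0],P[1],0])+A.apply([0,P[2],P[3]])+B.apply([0,P[4],P[5]])+(B*y(q[5])).apply([P[6],P[8],P[7]]),C
def res(P):
    return np.concatenate([fk(q,P)[0]-p for q,p,e in D]+[0.003*(np.array(P)-[.08,0,0,.4,0,.4,0,.3,0])])
sol=least_squares(res,[.08,0,0,.4,0,.4,0,.3,0]); P=sol.x
E
python3 - <<'E'
from kin2 import *
np.set_printoptions(precision=3,suppress=True)
print(P,np.abs(sol.fun[:12]).max())
def pose(th,psi=-.128):   # tool z tilted th toward heading psi
    return Ro.from_euler('z',psi)*Ro.from_euler('y',-th)*Ro.from_euler('z',psi).inv()*Ro.from_euler('xyz',[np.pi,0,np.pi+psi])
def ik(p,R,q0):
    f=lambda q:np.r_[(fk(q,P)[0]-p)*10,(fk(q,P)[1].inv()*R).as_rotvec()*3,.03*(q-q0)]
    r=least_squares(f,np.clip(q0,lo+1e-3,hi-1e-3),bounds=(lo,hi)); return r.x,np.abs(r.fun[:6]).max()
q=np.array(D[3][0])
d=np.deg2rad
W=[((.485,.245,.30),0),((.47,.245,.22),12),((.491,.240,.177),25),((.541,.234,.068),25),((.541,.234,.14),25),((.5,.25,.2),25),((.47,.28,.2),35),((.45,.29,.2),45),((.43,.3,.2),55),((.43,.3,.2),63),((.43,.3,.2),70),((.43,.3,.1),70),((.448,.298,.03),70)]
for p,t in W:
    q,e=ik(np.array(p),pose(d(t)),q); print(p,t,q,round(e,3))
E
```

```text
[-0.    -0.021 -0.038  0.53   0.     0.419 -0.002  0.309  0.   ] 6.490206478393379e-05
(0.485, 0.245, 0.3) 0 [-0.634  0.322  0.075  1.734 -0.027  1.087  0.892] 0.0
(0.47, 0.245, 0.22) 12 [-0.782  0.317  0.126  2.     0.173  0.687  0.652] 0.0
(0.491, 0.24, 0.177) 25 [-1.099  0.404  0.446  2.157  0.449  0.35   0.33 ] 0.001
(0.541, 0.234, 0.068) 25 [-0.888  0.651  0.296  2.114  0.97   0.16  -0.179] 0.003
(0.541, 0.234, 0.14) 25 [-0.754  0.488  0.112  2.078  0.781  0.363  0.073] 0.001
(0.5, 0.25, 0.2) 25 [-0.788  0.347  0.045  2.09   0.68   0.516  0.128] 0.0
(0.47, 0.28, 0.2) 35 [-1.023  0.349  0.105  2.195  1.102  0.553 -0.439] 0.001
(0.45, 0.29, 0.2) 45 [-1.152  0.385  0.082  2.285  1.407  0.703 -0.874] 0.0
(0.43, 0.3, 0.2) 55 [-1.274  0.464  0.052  2.348  1.538  0.906 -1.164] 0.0
(0.43, 0.3, 0.2) 63 [-1.334  0.555  0.052  2.38   1.611  1.052 -1.339] 0.0
(0.43, 0.3, 0.2) 70 [-1.381  0.648  0.06   2.396  1.642  1.177 -1.469] 0.0
(0.43, 0.3, 0.1) 70 [-1.352  0.921  0.022  2.365  1.729  1.223 -1.725] 0.0
(0.448, 0.298, 0.03) 70 [-1.306  1.097  0.025  2.297  1.81   1.249 -1.838] 0.0
```

The kinematic model fits to 0.1 mm, and a 15° forward-tilted pick followed by a 60° upright pose is reachable. Now I'll tilt and approach the 80 spacer.

Emit:
apply_moves(
  claw=[0.06,0.06,0.06,0.06,0.06,0.06,0.06,0.06],
  xyz=[
    [0,0,0],
    [0,0,0],
    [0.009,-0.004,0.03],
    [0,0,0.03],
    [0,0,0.03],
    [0,0,0.03],
    [0,0,0.02],
    [0,0,0],
  ],
  twist=[
    [0,-0.131,0],
    [0,-0.131,0],
    [0,0,0],
    [0,0,0],
    [0,0,0],
    [0,0,0],
    [0,0,0],
    [0,0,0],
  ],
)

```text
clock: 18.85
position: [0.5109, 0.2354, 0.1594]
tool_rot: [-3.138, 0.258, 3.012]
force: [-0.2, 0.5, -0.0]
grip_width: 0.06
finger_force: 0.0
```

```bash
python3 - <<'E'
from h import *
np.set_printoptions(precision=4,suppress=True)
o=bot.observe();print(o['clock'],o['position'],o['tool_rot'],o['qpos'])
from scipy.spatial.transform import Rotation as Ro
R=Ro.from_euler('xyz',o['tool_rot']); print('left (tool):',R.inv().apply(np.array([.5363,.2347,.0657])-o['position']))
f=save('side','side5')
cv2.imwrite('pics/c7.png',cv2.resize(f['img'][130:250,220:360,::-1],(700,600),interpolation=cv2.INTER_CUBIC))
print(proj(f,o['position']),proj(f,[.5363,.2347,.0657]))
E
```

```text
18.85 [0.5109 0.2354 0.1594] [-3.1375  0.2579  3.0117] [-0.7446  0.4388  0.1306  2.0219  0.2559  0.513   0.5964]
left (tool): [-0.0005  0.003   0.0971]
[283.8 189.9] [293.2 215.9]
```

View pics/c7.png

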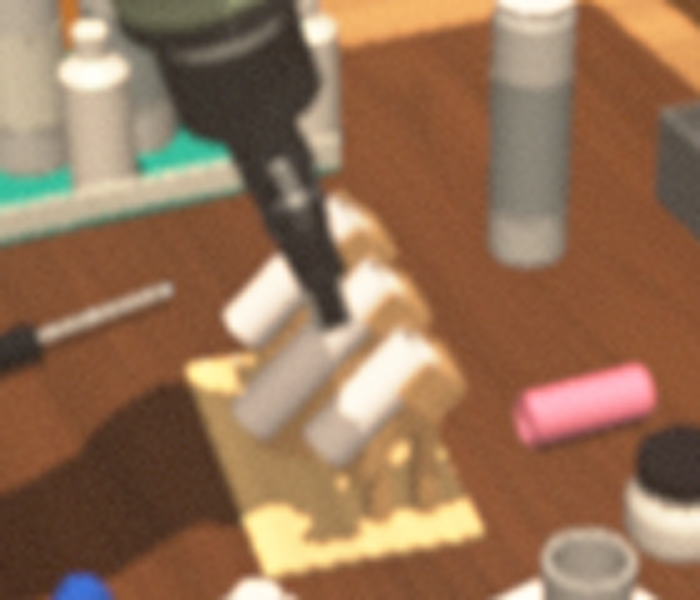

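The side crop shows the gripper above the 80 spacer (spacer 370,400 in the crop, gripper tip 335,320), coming in on its line. I'll go down and grip.

Emit:
apply_moves(
  claw=[0.06,0.06,0.06,0.06,0.06,0.06,0.06],
  xyz=[
    [0,0.003,0.02],
    [0,0,0.025],
    [0,0,0.02],
    [0,0,0.015],
    [0,0,0.01],
    [0,0,0.007],
    [0,0,0],
  ],
  twist=[
    [0,0,0],
    [0,0,0],
    [0,0,0],
    [0,0,0],
    [0,0,0],
    [0,0,0],
    [0,0,0],
  ],
)

```text
clock: 19.6
position: [0.5375, 0.2363, 0.069]
tool_rot: [-3.141, 0.262, 3.011]
force: [-0.0, 0.0, -1.2]
grip_width: 0.0599
finger_force: 0.0
```

Emit:
apply_moves(
  claw=[0.0,0.0,0.0,0.0,0.0,0.0],
  xyz=[
    [0,0,0.002],
    [0,0,0],
    [0,0,0],
    [0,0,0],
    [0,0,0],
    [0,0,0],
  ],
  twist=[
    [0,0,0],
    [0,0,0],
    [0,0,0],
    [0,0,0],
    [0,0,0],
    [0,0,0],
  ],
  force=30,
)

```text
clock: 20.2
position: [0.5381, 0.2359, 0.0678]
tool_rot: [-3.142, 0.262, 3.01]
force: [-2.7, -2.3, 5.9]
grip_width: 0.0308
finger_force: 29.2
```

Emit:
apply_moves(
  claw=[0,0,0,0,0,0,0,0,0,0,0],
  xyz=[
    [0.003,0,-0.0052],
    [0.005,0,-0.0087],
    [0.005,0,-0.0087],
    [0.007,0,-0.0121],
    [-0.0065,0,-0.024],
    [-0.0065,0,-0.024],
    [-0.0065,0,-0.024],
    [-0.0065,0,-0.024],
    [0.029,0,-0.0078],
    [0.029,0,-0.0078],
    [0,0,0],
  ],
  twist=[
    [0,0,0],
    [0,0,0],
    [0,0,0],
    [0,0,0],
    [0,0,0],
    [0,0,0],
    [0,0,0],
    [0,0,0],
    [0,0,0],
    [0,0,0],
    [0,0,0],
  ],
)

```text
clock: 21.3
position: [0.4472, 0.2484, 0.1956]
tool_rot: [3.141, 0.261, 3.014]
force: [0.4, -0.2, 0.2]
grip_width: 0.0308
finger_force: 29.8
```

Emit:
apply_moves(
  claw=[0,0,0,0,0,0,0,0,0,0,0],
  xyz=[
    [0,0,0],
    [0,0,0],
    [0,0,0],
    [0,0,0],
    [0,0,0],
    [0,0,0],
    [0,0,0],
    [0,0,0],
    [0,0,0],
    [0,0,0],
    [0,0,0],
  ],
  twist=[
    [0,-0.08,0],
    [0,-0.08,0],
    [0,-0.08,0],
    [0,-0.08,0],
    [0,-0.08,0],
    [0,-0.08,0],
    [0,-0.08,0],
    [0,-0.08,0],
    [0,-0.08,0],
    [0,-0.065,0],
    [0,0,0],
  ],
)

```text
clock: 22.4
position: [0.4522, 0.2416, 0.1855]
tool_rot: [-3.102, 0.858, 3.028]
force: [0.6, 0.6, -1.1]
grip_width: 0.0312
finger_force: 29.8
```

```bash
python3 - <<'E'
from h import *
np.set_printoptions(precision=4,suppress=True)
o=bot.observe();print(o['clock'],o['position'],o['tool_rot'],o['qpos'],o['grip_width'])
f=save('side','side6');u=proj(f,o['position']).astype(int);print(u)
x,y=u[0]-70,u[1]-60
cv2.imwrite('pics/c8.png',cv2.resize(f['img'][y:y+120,x:x+140,::-1],(700,600),interpolation=cv2.INTER_CUBIC))
E
```

```text
22.4 [0.4522 0.2416 0.1855] [-3.1019  0.8576  3.0278] [-1.4344  0.4772  0.4162  2.4268  1.6348  0.6184 -1.1962] 0.031220245938854172
[261 185]
```

View pics/c8.png

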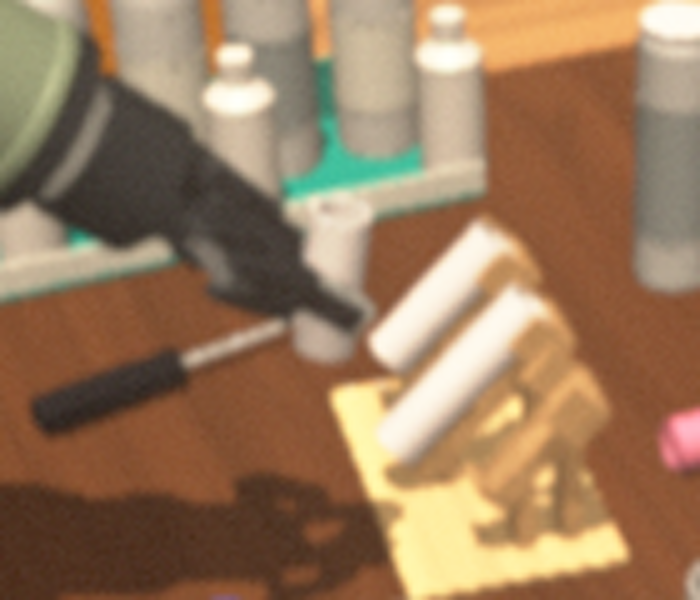

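The crop shows the spacer held nearly upright (335,280 in the crop). The tilt stopped short of the 60° target because joint 4 is at its limit. I'll move farther out to finish it.

```bash
cat > go.py <<'E'
from kin2 import *
np.set_printoptions(precision=4,suppress=True)
def pose(thdeg,psi=-.128):
    return Ro.from_euler('z',psi)*Ro.from_euler('y',-np.deg2rad(thdeg))*Ro.from_euler('z',psi).inv()*Ro.from_euler('xyz',[np.pi,0,np.pi+psi])
def rel(p,R):
    o=bot.observe(); C=Ro.from_euler('xyz',o['tool_rot'])
    print('now',o['clock'],o['position'],o['qpos'],'shift',C.inv().apply(np.array(p)-o['position']),'twist',(C.inv()*R).as_rotvec())
def ik(p,R,q0):
    f=lambda q:np.r_[(fk(q,P)[0]-p)*10,(fk(q,P)[1].inv()*R).as_rotvec()*3,.03*(q-q0)]
    r=least_squares(f,np.clip(q0,lo+1e-3,hi-1e-3),bounds=(lo,hi)); return r.x,np.abs(r.fun[:6]).max()
E
python3 - <<'E'
from go import *
q=bot.observe()['qpos']; 
for p,t in (((.455,.298,.185),49),((.455,.298,.16),60),((.455,.298,.1),60),((.455,.298,.022),60)):
    q,e=ik(np.array(p),pose(t),q); print(p,t,q,e)
rel((.455,.298,.185),pose(49)); rel((.455,.298,.16),pose(60))
E
```

```text
(0.455, 0.298, 0.185) 49 [-1.4461  0.5015  0.4201  2.3107  1.5257  0.5968 -1.0734] 0.00017940188684907097
(0.455, 0.298, 0.16) 60 [-1.4736  0.676   0.3481  2.3652  1.7392  0.81   -1.4672] 0.0003550926524661722
(0.455, 0.298, 0.1) 60 [-1.4242  0.8295  0.2799  2.3567  1.8355  0.8534 -1.6594] 0.00017109442996462673
(0.455, 0.298, 0.022) 60 [-1.3784  1.0234  0.2108  2.3133  1.9129  0.9203 -1.8403] 0.000150297577594454
now 22.45 [0.4531 0.2405 0.186 ] [-1.4377  0.4776  0.4248  2.4264  1.6344  0.6141 -1.1952] shift [ 0.0039  0.0572 -0.0053] twist [-0.0309  0.0025  0.0071]
now 22.45 [0.4531 0.2405 0.186 ] [-1.4377  0.4776  0.4248  2.4264  1.6344  0.6141 -1.1952] shift [0.0228 0.0578 0.0111] twist [-0.0301 -0.1894  0.0101]
```

Emit:
apply_moves(
  claw=[0,0,0,0],
  xyz=[
    [0.001,0.018,-0.001],
    [0.001,0.02,-0.002],
    [0.002,0.019,-0.002],
    [0,0,0],
  ],
  twist=[
    [-0.01,0,0.002],
    [-0.01,0,0.002],
    [-0.01,0,0.003],
    [0,0,0],
  ],
)

```text
clock: 22.85
position: [0.4553, 0.3002, 0.1861]
tool_rot: [3.141, 0.86, 3.015]
force: [0.1, -1.5, -0.8]
grip_width: 0.031
finger_force: 29.9
```

```bash
python3 -c "
from go import *
rel((.455,.298,.16),pose(60)); print(bot.observe()['tool_rot'])"
```

```text
now 22.85 [0.4553 0.3002 0.1861] [-1.4857  0.514   0.4188  2.3298  1.5245  0.6101 -1.1188] shift [ 0.0197 -0.0022  0.017 ] twist [ 0.0016 -0.1871  0.0005]
[3.1408 0.8601 3.0146]
```

Emit:
apply_moves(
  claw=[0,0,0,0,0,0,0,0],
  xyz=[
    [0.006,-0.001,0.005],
    [0.007,-0.001,0.006],
    [0.007,0,0.006],
    [0.022,0,0.0125],
    [0.03,0,0.0175],
    [0.026,0,0.015],
    [0.017,0,0.01],
    [0,0,0],
  ],
  twist=[
    [0,-0.062,0],
    [0,-0.062,0],
    [0,-0.063,0],
    [0,0,0],
    [0,0,0],
    [0,0,0],
    [0,0,0],
    [0,0,0],
  ],
)

```text
clock: 23.65
position: [0.4566, 0.2947, 0.0485]
tool_rot: [-3.13, 1.048, 3.023]
force: [0.6, -1.2, 0.1]
grip_width: 0.0312
finger_force: 29.9
```

```bash
python3 - <<'E'
from go import *
rel((.455,.298,.0225),pose(60)); print(bot.observe()['tool_rot'],bot.observe()['force'])
o=bot.observe()
f=save('side','side7');u=proj(f,o['position']).astype(int);print(u)
x,y=u[0]-50,u[1]-50
cv2.imwrite('pics/c9.png',cv2.resize(f['img'][y:y+80,x:x+100,::-1],(700,560),interpolation=cv2.INTER_CUBIC))
E
```

```text
now 23.65 [0.4566 0.2947 0.0485] [-1.4507  0.996   0.2573  2.3465  1.8814  0.8776 -1.8413] shift [0.0235 0.0032 0.0113] twist [-0.0028  0.0006  0.0049]
[-3.1303  1.0478  3.0234] [ 0.559  -1.193   0.0598]
[259 216]
```

Emit:
apply_moves(
  claw=[0,0,0,0,0],
  xyz=[
    [0.009,0,0.005],
    [0.006,0,0.0035],
    [0.0026,0,0.0015],
    [0.0026,0,0.0015],
    [0,0,0],
  ],
  twist=[
    [0,0,0],
    [0,0,0],
    [0,0,0],
    [0,0,0],
    [0,0,0],
  ],
)

```text
clock: 24.2
position: [0.4558, 0.2956, 0.0259]
tool_rot: [-3.137, 1.046, 3.018]
force: [-0.2, 0.5, -0.7]
grip_width: 0.0312
finger_force: 29.9
```

Emit:
apply_moves(
  claw=[0,0,0,0],
  xyz=[
    [0.0017,0,0.001],
    [0.0017,0,0.001],
    [0,0,0],
    [0,0,0],
  ],
  twist=[
    [0,0,0],
    [0,0,0],
    [0,0,0],
    [0,0,0],
  ],
)

```text
clock: 24.6
position: [0.4565, 0.2955, 0.0236]
tool_rot: [-3.139, 1.05, 3.016]
force: [-8.8, -0.1, 18.3]
grip_width: 0.0314
finger_force: 31.5
```

Emit:
apply_moves(
  claw=[0.0,0.05,0.066,0.066,0.066,0.066,0.066,0.066,0.066,0.066,0.066,0.066],
  xyz=[
    [-0.0008,0,-0.0005],
    [0,0,0],
    [0,0,0],
    [0,0,0],
    [0,0,0],
    [-0.009,0,-0.005],
    [-0.017,0,-0.01],
    [-0.026,0,-0.015],
    [-0.026,0,-0.015],
    [-0.026,0,-0.015],
    [-0.017,0,-0.01],
    [0,0,0],
  ],
  twist=[
    [0,0,0],
    [0,0,0],
    [0,0,0],
    [0,0,0],
    [0,0,0],
    [0,0,0],
    [0,0,0],
    [0,0,0],
    [0,0,0],
    [0,0,0],
    [0,0,0],
    [0,0,0],
  ],
)

```text
clock: 25.8
position: [0.456, 0.296, 0.1654]
tool_rot: [3.138, 1.047, 3.01]
force: [-1.2, -0.7, -1.0]
grip_width: 0.0659
finger_force: 0.0
```

```bash
python3 - <<'E'
from go import *
for c in('side','top'):
    f=save(c,c+'8')
    print(c,'expect',proj(f,[.4402,.2976,.08]))
    for q in('spacer80_center','spacer100_center','spacer120_center'):
        for r in bot.find_in(c,q)[:4]: print(c,q,np.array(r['position']),round(r['score'],2),proj(f,r['position']))
q=bot.observe()['qpos']
for t in (45,30,15,0):
    q,e=ik(np.array([.44,.2976,.17]),pose(t),q); print(t,q,e)
rel((.44,.2976,.17),pose(0))
E
```

```text
side expect [253.3 208.3]
side spacer80_center [0.4352 0.288  0.0518] 0.77 [253.5 218.5]
side spacer80_center [0.6885 0.2624 0.0249] 0.66 [335.3 209.6]
side spacer80_center [0.3303 0.1752 0.0297] 0.56 [230.9 258. ]
side spacer100_center [0.5456 0.3727 0.0868] 0.72 [277.7 185.1]
side spacer100_center [ 0.542  -0.3185  0.1507] 0.19 [412.  335.9]
side spacer120_center [0.5308 0.3019 0.079 ] 0.73 [282.2 200.4]
side spacer120_center [ 0.5424 -0.3165  0.1507] 0.25 [411.6 335. ]
top expect [195.1 276.6]
top spacer80_center [0.3348 0.189  0.03  ] 0.79 [240.5 319.3]
top spacer80_center [0.5147 0.2926 0.0066] 0.75 [205.1 250. ]
top spacer80_center [0.4444 0.3086 0.0514] 0.66 [193.6 275.5]
top spacer80_center [0.6854 0.2661 0.028 ] 0.57 [216.  185.5]
top spacer100_center [0.5518 0.3822 0.0979] 0.62 [161.1 230.7]
top spacer120_center [0.5331 0.3085 0.0949] 0.74 [190.9 238.7]
45 [-1.4169  0.4904  0.3829  2.3144  1.4674  0.5564 -1.0208] 0.0005490819498194687
30 [-1.0983  0.3899  0.1572  2.1979  0.961   0.4945 -0.3646] 0.0010720902950238532
15 [-0.7291  0.3915 -0.128   2.0524  0.4782  0.6039  0.2157] 0.0007768704748532624
0 [-0.4868  0.4645 -0.2919  1.8968  0.1799  0.8054  0.5683] 0.00033723997545367435
now 26.2 [0.4558 0.2957 0.1623] [-1.5306  0.7011  0.3715  2.3872  1.7264  0.7984 -1.5115] shift [ 0.0013 -0.0001 -0.0176] twist [-0.0028  1.0463  0.002 ]
```

Emit:
apply_moves(
  claw=[0.066,0.066,0.066,0.066,0.066,0.066,0.066,0.066,0.066,0.066,0.066,0.066,0.066,0.066,0.066,0.066,0.066],
  xyz=[
    [0,0,-0.005],
    [0,0,-0.005],
    [0,0,-0.005],
    [0,0,0],
    [0,0,0],
    [0,0,0],
    [0,0,0],
    [0,0,0],
    [0,0,0],
    [0,0,0],
    [0,0,0],
    [0,0,0],
    [0,0,0],
    [0,0,0],
    [0,0,0],
    [0,0,0],
    [0,0,0],
  ],
  twist=[
    [0,0.065,0],
    [0,0.065,0],
    [0,0.065,0],
    [0,0.065,0],
    [0,0.065,0],
    [0,0.065,0],
    [0,0.065,0],
    [0,0.065,0],
    [0,0.065,0],
    [0,0.065,0],
    [0,0.066,0],
    [0,0.066,0],
    [0,0.066,0],
    [0,0.066,0],
    [0,0.066,0],
    [0,0.066,0],
    [0,0,0],
  ],
)

```text
clock: 27.9
position: [0.4447, 0.2964, 0.1704]
tool_rot: [-3.139, -0.002, 3.011]
force: [-1.1, -0.3, -0.2]
grip_width: 0.0661
finger_force: 0.0
```

```bash
python3 -c "
from go import *
rel((.440,.2976,.060),pose(0)); print(bot.observe()['tool_rot'])"
```

```text
now 27.9 [0.4447 0.2964 0.1704] [-0.5813  0.4608 -0.1572  1.8906  0.0978  0.8006  0.6493] shift [0.0046 0.0009 0.1104] twist [-0.0027 -0.0016 -0.0027]
[-3.1389 -0.0016  3.0109]
```

The spacer stands where expected. I'll turn the gripper a quarter so the next grip centres it in x too (y was centred by the last grip).

Emit:
apply_moves(
  claw=[0.05,0.05,0.05,0.05,0.05,0.05,0.05,0.05,0.05,0.05,0.05,0.05,0.05],
  xyz=[
    [0.0046,0.0009,0.01],
    [0,0,0],
    [0,0,0],
    [0,0,0],
    [0,0,0],
    [0,0,0],
    [0,0,0],
    [0,0,0],
    [0,0,0],
    [0,0,0],
    [0,0,0],
    [0,0,0],
    [0,0,0],
  ],
  twist=[
    [0,0,0.131],
    [0,0,0.131],
    [0,0,0.131],
    [0,0,0.131],
    [0,0,0.131],
    [0,0,0.131],
    [0,0,0.131],
    [0,0,0.131],
    [0,0,0.131],
    [0,0,0.131],
    [0,0,0.131],
    [0,0,0.13],
    [0,0,0],
  ],
)

```text
clock: 29.2
position: [0.4384, 0.2989, 0.1607]
tool_rot: [3.14, 0.003, 1.441]
force: [0.3, -0.3, -0.1]
grip_width: 0.0505
finger_force: 0.0
```

```bash
python3 -c "
from go import *
rel((.440,.2976,.060),pose(0)*Ro.from_euler('z',np.pi/2)); print(bot.observe()['tool_rot'])"
```

```text
now 29.2 [0.4384 0.2989 0.1607] [-0.9006  0.4797  0.2536  1.9259 -0.1643  0.7574 -0.6842] shift [-0.0008  0.0017  0.1007] twist [ 0.0015  0.0034 -0.0016]
[3.1401 0.0034 1.4412]
```

Emit:
apply_moves(
  claw=[0.05,0.05,0.05,0.05,0.05,0.0,0.0,0.0,0.0,0.0,0.0],
  xyz=[
    [-0.0008,0.0017,0.02],
    [0,0,0.03],
    [0,0,0.03],
    [0,0,0.015],
    [0,0,0.006],
    [0,0,0],
    [0,0,0],
    [0,0,0],
    [0,0,0],
    [0,0,0],
    [0,0,0],
  ],
  twist=[
    [0.002,0.003,0],
    [0,0,0],
    [0,0,0],
    [0,0,0],
    [0,0,0],
    [0,0,0],
    [0,0,0],
    [0,0,0],
    [0,0,0],
    [0,0,0],
    [0,0,0],
  ],
  force=30,
)

```text
clock: 30.3
position: [0.4406, 0.2981, 0.0604]
tool_rot: [-3.14, -0.001, 1.443]
force: [-0.4, 0.8, 1.5]
grip_width: 0.031
finger_force: 30.0
```

Emit:
apply_moves(
  claw=[0,0,0,0,0,0,0,0,0,0,0,0,0,0,0,0],
  xyz=[
    [0,0,-0.02],
    [0,0,-0.035],
    [0,0,-0.04],
    [0,0,-0.04],
    [0,0,-0.035],
    [-0.015,0.008,0],
    [-0.032,0.0177,0],
    [-0.032,0.0177,0],
    [-0.032,0.0177,0],
    [-0.032,0.0177,0],
    [-0.032,0.0177,0],
    [-0.032,0.0177,0],
    [-0.032,0.0177,0],
    [-0.022,0.012,0],
    [-0.0116,0.0065,0],
    [0,0,0],
  ],
  twist=[
    [0,0,0],
    [0,0,0],
    [0,0,0],
    [0,0,0],
    [0,0,0],
    [0,0,0],
    [0,0,0],
    [0,0,0],
    [0,0,0],
    [0,0,0],
    [0,0,0],
    [0,0,0],
    [0,0,0],
    [0,0,0],
    [0,0,0],
    [0,0,0],
  ],
)

```text
clock: 31.9
position: [0.5554, 0.0069, 0.2296]
tool_rot: [-3.14, -0.001, 1.441]
force: [0.2, 0.8, -1.2]
grip_width: 0.0309
finger_force: 29.9
```

```bash
python3 - <<'E'
from go import *
rel((.555,.0085,.19),pose(0)*Ro.from_euler('z',np.pi/2)); o=bot.observe(); print(o['force'],o['grip_width'])
f=save('side','side9')
# tube silhouettes: colour profile across spacer (mid height) and fork tube, against expected centre columns
g=cv2.cvtColor(f['img'],cv2.COLOR_RGB2GRAY)
p=o['position']
for n,c in(('spacer',p+[0,0,-.03]),('fork',np.array([.555,.0085,.115]))):
    u=proj(f,c); print(n,u); r=int(round(u[1])); print(f['img'][r,int(u[0])-16:int(u[0])+17].sum(1)//3)
E
```

```text
now 31.9 [0.5554 0.0069 0.2296] [-0.3783  0.4345  0.3548  1.8012 -0.1832  0.9394 -0.0749] shift [ 0.0015 -0.0005  0.0396] twist [-0.0015 -0.0005 -0.0019]
[ 0.1857  0.7873 -1.1977] 0.030934523096411978
spacer [338.7 219.8]
[ 90  92  94  94  90  85  81  81  84  94 111 137 157 175 188 194 200 199
 202 199 192 183 175 155 119  78  62  55  53  58  55  56  54]
fork [336.7 247.2]
[ 62  69  79  94 108 128 137 135 122 117 123 139 154 161 167 170 169 168
 165 165 167 171 172 160 146 128 114 108 101  82  61  61  68]
```

Emit:
apply_moves(
  claw=[0,0,0,0,0,0,0,0],
  xyz=[
    [0.0015,-0.0005,0.008],
    [0,0,0.012],
    [0,0,0.009],
    [0,0,0.004],
    [0,0,0.003],
    [0,0,0.003],
    [0,0,0.002],
    [0,0,0],
  ],
  twist=[
    [-0.0015,0,0],
    [0,0,0],
    [0,0,0],
    [0,0,0],
    [0,0,0],
    [0,0,0],
    [0,0,0],
    [0,0,0],
  ],
)

```text
clock: 32.75
position: [0.5548, 0.0099, 0.1885]
tool_rot: [-3.142, -0.001, 1.443]
force: [-0.4, 0.4, -0.1]
grip_width: 0.031
finger_force: 29.9
```

Emit:
apply_moves(
  claw=[0,0,0,0,0,0],
  xyz=[
    [-0.001,0,0.006],
    [0,0,0.008],
    [0,0,0.008],
    [0,0,0.006],
    [0,0,0.003],
    [0,0,0],
  ],
  twist=[
    [0,0,0],
    [0,0,0],
    [0,0,0],
    [0,0,0],
    [0,0,0],
    [0,0,0],
  ],
)

```text
clock: 33.35
position: [0.5545, 0.0089, 0.1571]
tool_rot: [-3.141, -0.001, 1.443]
force: [0.3, 0.3, -0.5]
grip_width: 0.0308
finger_force: 29.9
```

Emit:
apply_moves(
  claw=[0,0,0,0,0],
  xyz=[
    [0,0,0.002],
    [0,0,0.002],
    [0,0,0.002],
    [0,0,0.002],
    [0,0,0],
  ],
  twist=[
    [0,0,0],
    [0,0,0],
    [0,0,0],
    [0,0,0],
    [0,0,0],
  ],
)

```text
clock: 33.85
position: [0.5548, 0.0089, 0.1498]
tool_rot: [3.141, -0.001, 1.443]
force: [-1.0, 0.4, 2.9]
grip_width: 0.0306
finger_force: 30.2
```

Emit:
apply_moves(
  claw=[0.0,0.0,0.05,0.05,0.05,0.05,0.05,0.05,0.05,0.05,0.05,0.05],
  xyz=[
    [0,0,0.001],
    [0,0,0],
    [0,0,0],
    [0,0,0],
    [0,0,0],
    [0,0,0],
    [0,0,-0.015],
    [0,0,-0.03],
    [0,0,-0.04],
    [0,0,-0.04],
    [0,0,-0.03],
    [0,0,0],
  ],
  twist=[
    [0,0,0],
    [0,0,0],
    [0,0,0],
    [0,0,0],
    [0,0,0],
    [0,0,0],
    [0,0,0],
    [0,0,0],
    [0,0,0],
    [0,0,0],
    [0,0,0],
    [0,0,0],
  ],
)

```text
clock: 35.05
position: [0.5561, 0.0087, 0.3074]
tool_rot: [3.136, -0.003, 1.443]
force: [-1.1, 0.1, -1.0]
grip_width: 0.0496
finger_force: 0.0
```

```bash
python3 - <<'E'
from go import *
o=bot.observe();print(o['clock'],o['position'],o['grip_width'],o['force'])
f=save('side','side10')
for h in (.155,.165,.17,.18): print(h,proj(f,[.5548,.0089,h]))
for q in('spacer80_center','spacer100_center','spacer120_center','rod_foot','rod_top'):
    for r in bot.find_in('side',q)[:2]: print(q,np.array(r['position']),round(r['score'],2),proj(f,r['position']))
u=proj(f,[.5548,.0089,.165]); c=int(u[0])
print(c,f['img'][215:260,c].sum(1)//3)
E
```

```text
35.05 [0.5561 0.0087 0.3074] 0.049575638609578754 [-1.1038  0.105  -1.0081]
0.155 [337.2 234.4]
0.165 [337.4 231.1]
0.17 [337.5 229.4]
0.18 [337.7 226.1]
spacer80_center [0.3314 0.1771 0.0308] 0.83 [231.1 257.1]
spacer80_center [0.6868 0.2595 0.0252] 0.53 [335.3 210.2]
spacer100_center [0.5473 0.3778 0.0873] 0.58 [277.6 184.1]
spacer120_center [0.53   0.3045 0.0814] 0.57 [281.6 199.3]
rod_foot [ 0.5419 -0.3171  0.1536] 0.92 [411.8 334.4]
rod_top [ 0.5443 -0.3219  0.1557] 0.89 [414.5 335.1]
337 [120  92  77  85  91  93  89  90  88  99 139 199 210 199 188 195 195 203
 220 218 203 198 196 197 198 199 197 197 199 198 201 199 187 168 149 147
 142 145 142 144 145 142 142 143 141]
```

```bash
python3 -c "
from workcell import bot
print(bot.job_done())"
```

```text
the job is handed in; nothing more can be done
None
```

The washer lies about 46 mm below the mouth, so I fitted the 80 mm spacer; it stands on the washer with its top about 34 mm above the mouth. The rod is back in its block, the other two spacers are still in the rack, and I handed the job in at about 35 s; it returned no verdict.

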